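# Swing out the folding wall hook and seat the food scoop in its notch

## Task

Swing the folding hook on the tiled upstand fully out to its stop, then hang the long-handled food scoop on it so that the blue bent end drops fully down into the notch of the orange saddle, upright and at rest. Go gently: feel for the notch with light pressure, never force the scoop against the hook, and leave the other things where they are.

Things in the scene. Friction and masses are not known exactly. Their poses are not given: they have to be found in the camera images.
- hook (a joint): Fold-out angle of the hook, rad: 0 = folded flat along the upstand, 1.571 = fully out at its hard stop, square to the tiled face. Seen from above it opens clockwise. A stiff hinge (about 0.25 N m) holds it wherever it is left. Starts between 0 and 0.25.
- hook_hinge (a point): Point on the upright hinge axis of the hook, at mid-height of its level bar, 170 mm above the counter and 16 mm in front of the tiled face. This frame turns with the hook: x runs along the bar from hinge to free end, z is up. The bar is 102 mm long, 8 mm wide and 4 mm thick.
- hook_bar (a point): Point on the bar 52 mm from the hinge, axes as hook_hinge. Here sits an orange saddle 64 mm long, 14 mm wide, flat top 8 mm above this point, underside 8 mm below. Across the middle of its top is a square-edged notch, 16 mm wide along x, 6 mm deep. The saddle is clamped tightly anywhere within 10 mm in or out of this point; no reading tells where, so feel (or look) for the notch.
- hook_tip (a point): Centre of the top end of the upright round stub at the free end of the hook: stub 10 mm in diameter, 102 mm from the hinge axis, upright, its top 215 mm above the counter and 25 mm above the upstand's top edge, so it can be taken or hooked from above even when folded.
- upstand: Fixed white-tiled upstand, 54 mm thick (x), 300 mm wide (y), 190 mm high; origin under its centre. Its tiled face with the hook looks to its own -x. The hinge axis is at x = -43 mm, y = +50 mm in this frame; folded, the hook points to its own -y; fully out it points to its own -x.
- scoop: Loose aluminium scoop, 60 to 130 g, 135 mm high, standing on its cup; origin at the centre of the underside, z up. Cup 54 mm across, 40 mm high. A bracket on the rim at y = +19 mm (top z = 45 mm) leads to an upright handle (y +11 to +16 mm) that ends in an upside-down U across y: blue crown (z 125 to 135 mm), then a short leg (y -16 to -11 mm) down to z = 100 mm.
- scoop_crown (a point): Centre of the underside of the blue crown, 125 mm above the scoop's origin, same axes. U and handle are 12 mm wide along x; the U is 32 mm wide outside (grip it there, along y) and 22 mm inside. The space between cup and short leg is open to -y from z = 45 to 100 mm: the bar goes in there sideways, then the scoop is lowered until this face rests on the notch floor.
- feeder: Round white automatic feeder with a button on top, 220 mm across, about 200 mm high, fixed; origin under its centre. To be left alone.
- saucer: Loose ceramic saucer, 140 mm across, origin under its centre. To be left where it is.
- teaspoon: Loose steel teaspoon, 140 mm long. To be left where it is.
- canister: Loose green plastic canister, 90 mm across, 130 mm high. To be left where it is.
- trays: Stack of two empty aluminium trays in one piece, 150 by 110 mm, about 60 mm high. To be left where it is.
- treat_jar: Loose amber jar, 70 mm across, 100 mm high. To be left where it is.
Not all that is in view belongs to the job. What is shaped like the scoop but green or pink is not meant.

How it is judged:
By the outcome, as a careful person would: the job done as asked, in the order asked, and still so for the second after the job is handed in, with the robot touching nothing.
It also fails if it takes over 72 s, if anything falls off the work surface, if the arm or the gripper's body presses on something with over 40 N, if the wrist force passes 120 N, or if a joint passes its speed limit or range.

## Robot

A 7-joint arm with a two-finger parallel gripper is mounted at the origin on the work surface. World frame = base frame: x ahead of the robot, y to its left, z up, the work surface at z = 0. Lengths are in m, angles in rad, forces in N, time in s.
With the tool pointing down it reaches from about 0.425 to 0.95 m from the base axis. Payload 4.7 kg.
Tool frame: the origin (TCP) lies midway between the tips of the shut fingers; the grasp point (between the pads) lies 19 mm behind it; z points along the fingers, y is the line along which they close (so a half turn about z gives the same grasp; the last joint's range is limited). The gripper opens to 85 mm and grips with 20 to 120 N. Pads are 22 mm wide; open, the fingers measure 114 mm over their backs; the gripper's body (76 mm by 85 mm) begins 54 mm behind the grasp point. The pads swing forward as they close: fully open they stand 13 mm farther back than shut.
Start: joints at [1.188, 0.469, -0.049, 1.532, 0.024, 1.141, -0.082], TCP at [0.234, -0.633, 0.231] pointing down, gripper open.
Joint ranges: [-2.59, 2.59], [-0.33, 1.99], [-1.39, 1.29], [0.1, 2.45], [-1.04, 4.18], [0.21, 1.99], [-2.66, 2.66]. Speed limits (rad/s): [2.57, 2.57, 3.14, 3.14, 3.14, 3.14, 3.14].

## Interface

Orientations are given as a unit quaternion [x, y, z, w].
In Python, from rig import * gives the robot as it stands.
- The arm moves only by the tool drive_tool, never from a script. Its argument "deltas" is a list of rows, each a list of 7 numbers: the turn, a rotation vector about the world's x, y, z normalised to -1 to 1, where 1 is 60 degrees, then the shift along the world's x, y, z normalised to -1 to 1, where 1 is 300 mm, then the opening, from 0 (shut) to 1 (fully open). A call has 1 to 5 rows; each row is the pose to reach, as a shift and turn from the pose commanded when the call began; what a row does not reach only later rows make up. A row lasts 1/10 s, in which the tool goes at most 50 mm and 8.59 degrees, less where a joint would pass 70% of its speed; a pose out of reach is approached as far as the arm can. A call with a number of a shift or a turn outside -1 to 1 is refused whole. A call with a gripper value outside its range is refused whole. The fingers move at their own pace and stop on an object; "newtons" is the grip in N (left out, the last holds). Time passes only in rows, so rows that repeat a pose let the fingers close. It gives the time, the measured TCP pose, the force, the opening and the grip force at its end, in the units of the state.
- get_obs(): the state, without advancing time (a new reading comes with each control period).
- snapshot(name): name is "scene" or "top"; returns a dict with "img" (420x560x3 uint8, red, green, blue), "K" (3x3 intrinsics, pixels), "R" (3x3) and "t" (3): a world point X has camera coordinates R X + t. Camera axes: x right, y down, z forward; pixel columns grow to the right and rows downward; lengths in m; the calibration is good to about 2 mm. A picture is of the moment at which its call begins. There is no depth.
- hand_in(): hands the job in; it is judged then, once.
The state is a dict: "clock": time; "joints": joint angles; "qd": joint speeds; "joint_efforts": joint torques, N m; "tcp_pos": TCP position; "tcp_rot": TCP orientation; "wrist_force": force on the tool from outside, world axes, zero at the start; "wrist_torque": the same for the moment, N m; "finger_gap": opening from 0.0 (shut) to 1.0 (fully open); "grip_force": force on a finger pad.
Only numpy, scipy, OpenCV 4.12 (cv2) and the standard library are available. Lean on these libraries where they do the work, as an engineer would, in place of code of your own. Each camera call takes 0.05 s, during which the arm holds its last target. There are 200 camera calls.

## Working session

There is one attempt and no reset: what is moved stays moved. The work goes in short steps, Python scripts to look and compute and a tool call to move; the robot and the scene stay as the last step left them, time stands still between calls to the robot, and variables do not carry over. Pictures are saved under pics/ and viewed, at most 11 in all, crops included, and the job is handed in when it is done.

Besides the shell and the picture viewer there is one more tool, called after "Request:" by a JSON object that holds its "fn" and its "kwargs". drive_tool: Moves the arm, as the interface text tells. Its arguments: {"type":"object","properties":{"deltas":{"type":"array","items":{"type":"array","items":{"type":"number","minimum":-1,"maximum":1}}},"newtons":{"type":"number"}},"required":["deltas"]}

```bash
mkdir -p pics; cat > h.py <<'E'
from rig import *
import numpy as np, cv2
def snap(n,f):
    s=snapshot(n); cv2.imwrite(f'pics/{f}.png',cv2.cvtColor(s['img'],cv2.COLOR_RGB2BGR)); np.savez(f'pics/{f}.npz',**s); return s
def ray(f,u,v,z):
    s=np.load(f'pics/{f}.npz'); d=s['R'].T@np.linalg.solve(s['K'],[u,v,1.]); c=-s['R'].T@s['t']
    return c+d*(z-c[2])/d[2]
def proj(f,X):
    s=np.load(f'pics/{f}.npz'); p=s['K']@(s['R']@np.array(X,float)+s['t']); return p[:2]/p[2]
E
python3 - <<'E'
from h import *
for n in ('scene','top'):
    s=snap(n,n+'0'); print(-s['R'].T@s['t'],s['R'][2],s['K'][0])
    cv2.imwrite(f'pics/{n}0b.png',cv2.resize(cv2.imread(f'pics/{n}0.png'),(800,600),interpolation=cv2.INTER_CUBIC))
print(get_obs())
E
```

```text
[ 1.30931788 -0.78038404  1.14684249] [-0.53311193  0.5074967  -0.67693335] [495.51550096   0.         280.0414631 ]
[ 0.34706462 -0.02614703  1.36121681] [ 0.14918915  0.00202419 -0.9888066 ] [488.50588562   0.         275.42515569]
{'clock': 0.1, 'joints': array([ 1.18806437,  0.4693753 , -0.04858737,  1.53353098,  0.02409866,
        1.14099763, -0.08232602]), 'qd': array([ 3.38457283e-04, -2.64327741e-04,  4.65574038e-06, -1.96969242e-03,
       -1.01316171e-03, -1.18556773e-03, -7.96801703e-05]), 'joint_efforts': array([ 7.27538827e-04, -5.11516857e+01, -4.70112974e-02, -2.38393897e+01,
        1.06795155e-02,  4.33860710e-03,  3.18986974e-05]), 'tcp_pos': array([ 0.23372004, -0.63270973,  0.23037496]), 'tcp_rot': array([ 9.84391243e-01,  1.75991865e-01, -1.81595198e-04, -8.43592482e-04]), 'wrist_force': array([ 0.73743634,  0.02470236, -0.65627069]), 'wrist_torque': array([-0.0359206 ,  0.00633854,  0.00770844]), 'grip_force': 0.0, 'finger_gap': 1.0006530574782109}
```

View pics/scene0b.png

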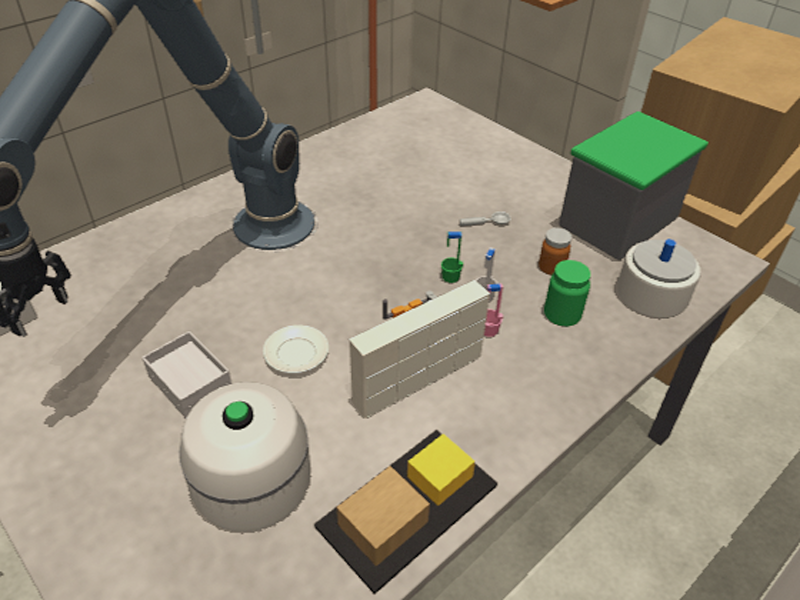

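View pics/top0b.png

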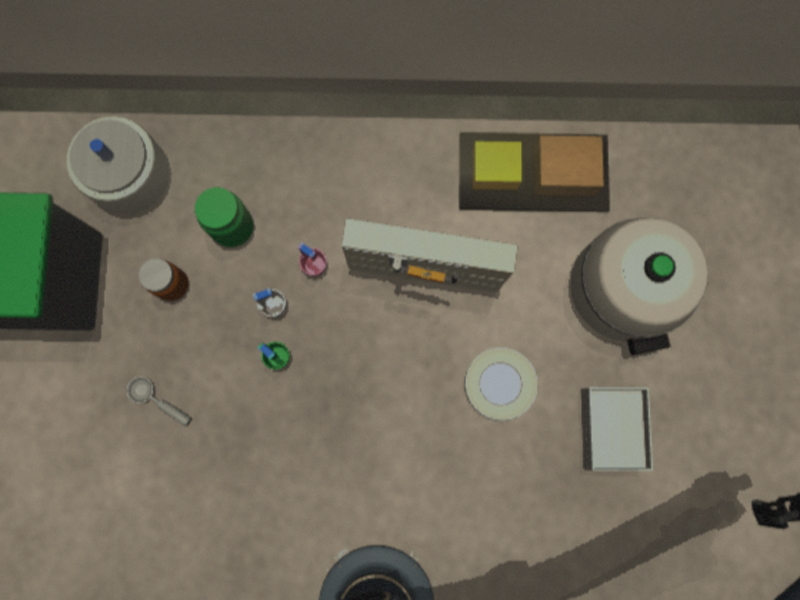

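The scene shows the hook on the robot-facing side of the upstand (top ≈ (425,270)). The aluminium scoop is at top ≈ (270,302), between the pink one (312,260) and the green one (275,352). I'll zoom in next.

```bash
python3 - <<'E'
from h import *
a=cv2.imread('pics/top0.png')[145:265,165:370]   # x4 -> 820
b=cv2.imread('pics/top0.png')[195:265,170:235]
c=cv2.imread('pics/scene0.png')[160:240,260:360]
A=cv2.resize(cv2.imread('pics/top0.png')[150:220,235:365],(800,431),interpolation=cv2.INTER_CUBIC)
B=cv2.resize(cv2.imread('pics/top0.png')[165:265,170:235],(390,600),interpolation=cv2.INTER_CUBIC)
C=cv2.resize(c,(400,320),interpolation=cv2.INTER_CUBIC)
D=np.zeros((600,800,3),np.uint8); D[:,:390]=B; D[:320,400:]=C
E_=cv2.resize(cv2.imread('pics/top0.png')[150:220,235:365],(400,215),interpolation=cv2.INTER_CUBIC); D[330:545,400:]=E_
cv2.imwrite('pics/z1.png',D)
# blue blobs and orange in top
im=cv2.cvtColor(cv2.imread('pics/top0.png'),cv2.COLOR_BGR2HSV)
for nm,lo,hi in (('blue',(100,120,60),(125,255,255)),('or',(8,180,120),(22,255,255)),('grn',(50,150,60),(75,255,255))):
    m=cv2.inRange(im,lo,hi); n,l,st,ce=cv2.connectedComponentsWithStats(m)
    for i in range(1,n):
        if st[i,4]>15:
            r=cv2.minAreaRect(np.argwhere(l==i)[:,::-1].astype(np.float32)); print(nm,ce[i],st[i],r, ray('top0',*ce[i],0.135 if nm=='blue' else .178)[:2])
# upstand top corners (upscaled px)
k=.7
for u,v in ((346,221),(515,244),(512,272),(344,249)): print('ups',ray('top0',u*k,v*k,.19))
for u,v in ((351,350),(459,281),(490,292),(359,357)): print('ups sc',ray('scene0',u*k,v*k,.19))
E
```

```text
blue [ 67.19642857 101.42857143] [63 98  9  8 56] ((67.25000762939453, 101.25001525878906), (7.77817440032959, 7.071067810058594), 45.0) [0.82946954 0.52985188]
blue [214.15151515 175.        ] [211 172   8   7  33] ((214.25001525878906, 175.25), (7.77817440032959, 4.242640495300293), 45.0) [0.63828855 0.13589539]
blue [183.77272727 206.09090909] [179 203  11   7  44] ((184.2999725341797, 205.90000915527344), (4.427187919616699, 10.11928653717041), 71.56504821777344) [0.55578138 0.21024988]
blue [186.         245.26190476] [182 241   9   9  42] ((185.75001525878906, 245.25003051757812), (8.485280990600586, 4.949747085571289), 45.0) [0.45593728 0.20002975]
or [290.3125  189.90625] [286 187   9   6  32] ((290.29998779296875, 190.10000610351562), (7.589465618133545, 4.427188396453857), 18.434947967529297) [ 0.59381995 -0.05926507]
or [306.3125 193.5   ] [302 191   9   6  32] ((305.9038391113281, 193.48077392578125), (7.8446455001831055, 4.510671138763428), 11.309932708740234) [ 0.58550074 -0.09886293]
grn [ 14.83008357 179.11937923] [   0  136   34   86 2513] ((16.5, 178.5), (33.0, 85.0), 0.0) [0.60856305 0.62352988]
grn [152.77419355 162.29032258] [145 160  16   5  31] ((152.5, 162.0), (15.0, 4.0), -0.0) [0.65769462 0.28427084]
grn [463.63265306 185.62585034] [456 179  15  14 147] ((463.0, 185.5), (13.0, 14.0), 90.0) [ 0.61247935 -0.48787453]
ups [0.67789052 0.0612032  0.19      ]
ups [ 0.64241339 -0.23091593  0.19      ]
ups [ 0.59313766 -0.22539813  0.19      ]
ups [0.62818882 0.06323545 0.19      ]
ups sc [ 0.61954614 -0.24288417  0.19      ]
ups sc [0.61929888 0.04055765 0.19      ]
ups sc [0.68295863 0.06340577 0.19      ]
ups sc [ 0.64220645 -0.24297249  0.19      ]
```

View pics/z1.png

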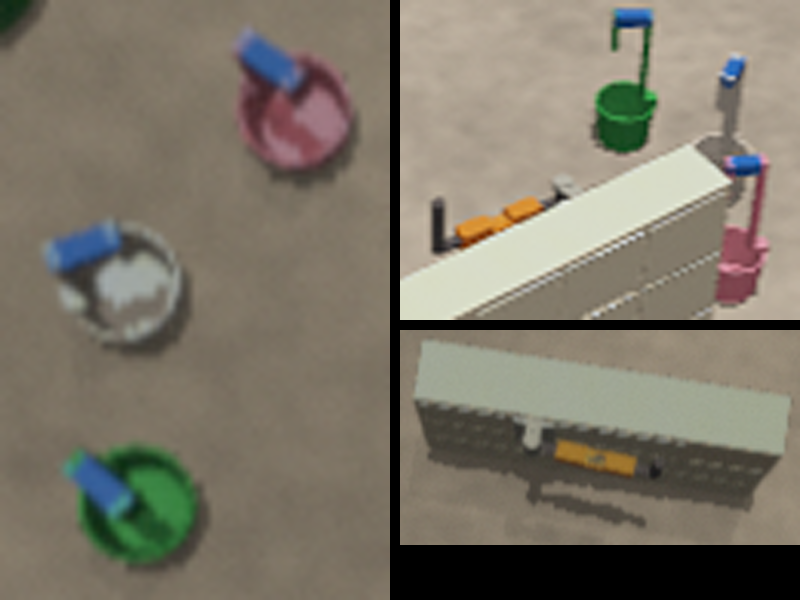

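The crops show these positions in full-image pixels (top view unless noted):
- Scoop crown: (183.8,206.1), with its handle/bracket on the left (+y) side.
- Stub tip: about (318,195) in top and (269.5,210.5) in scene.
- Notch: about (299,191.7).
- Hinge: about (278,184).

I'll triangulate these next.

```bash
cat >> h.py <<'E'
def tri(pairs):
    A=[];b=[]
    for f,u,v in pairs:
        s=np.load(f'pics/{f}.npz'); P=s['K']@np.c_[s['R'],s['t']]
        for r,w in ((0,u),(1,v)):
            q=P[r]-w*P[2]; A.append(q[:3]); b.append(-q[3])
    return np.linalg.lstsq(np.array(A),np.array(b),rcond=None)[0]
def blobs(f,lo,hi,mn=10):
    im=cv2.cvtColor(cv2.imread(f'pics/{f}.png'),cv2.COLOR_BGR2HSV); m=cv2.inRange(im,lo,hi); n,l,st,ce=cv2.connectedComponentsWithStats(m)
    return [(ce[i].round(2),st[i]) for i in range(1,n) if st[i,4]>=mn]
E
python3 - <<'E'
from h import *
print(blobs('scene0',(100,120,60),(125,255,255)))
print('stub',tri([('top0',317.9,194.9),('scene0',269.5,210.5)]),ray('top0',317.9,194.5,.215),ray('scene0',269.5,210.5,.215))
print('hinge',ray('top0',278,184,.18))
print('notch',ray('top0',299,191.7,.174))
print('crown',tri([('top0',183.8,206.1),('scene0',343.3,177.5)]))
for e in ((50,255),(118,235),(48,250),(120,238)): print('end',ray('top0',170+e[0]/6,165+e[1]/6,.135))
print('cup',ray('top0',170+120/6,165+285/6,.04))
E
```

```text
[(array([317.82, 164.33]), array([314, 162,   9,   5,  33], dtype=int32)), (array([466.89, 175.03]), array([462, 168,  11,  15, 100], dtype=int32)), (array([343.13, 176.4 ]), array([341, 175,   5,   4,  15], dtype=int32)), (array([346.03, 200.81]), array([343, 199,   7,   5,  31], dtype=int32))]
stub [ 0.57718148 -0.12397213  0.2084685 ] [ 0.57611772 -0.12429708  0.215     ] [ 0.58292437 -0.12762927  0.215     ]
hinge [ 0.60772528 -0.02859195  0.18      ]
notch [ 0.59051729 -0.08095655  0.174     ]
crown [0.55746015 0.21209823 0.128783  ]
end [0.55189058 0.22392437 0.135     ]
end [0.56102866 0.19546456 0.135     ]
end [0.55402573 0.22487581 0.135     ]
end [0.55975156 0.19455812 0.135     ]
cup [0.55446498 0.21069298 0.04      ]
```

Request:
{"fn": "drive_tool", "kwargs": {"deltas": [[0,0,0.06,0.08,0.12,0.15,1],[0,0,0.12,0.17,0.25,0.15,0.8],[0,0,0.18,0.25,0.37,0.15,0.6],[0,0,0.24,0.34,0.5,0.15,0.6],[0,0,0.3,0.42,0.62,0.15,0.6]]}}

```text
clock: 0.6
tcp_pos: [0.361, -0.4448, 0.2762]
tcp_rot: [0.944, 0.33, 0.0, -0.0]
wrist_force: [0.4, -0.3, 0.7]
finger_gap: 0.599
grip_force: 0.0
```

Request:
{"fn": "drive_tool", "kwargs": {"deltas": [[0,0,0,0.08,0.12,0,0.6],[0,0,0,0.17,0.25,0,0.6],[0,0,0,0.25,0.37,0,0.6],[0,0,0,0.34,0.5,0,0.6],[0,0,0,0.42,0.62,0,0.6]]}}

```text
clock: 1.1
tcp_pos: [0.4867, -0.2591, 0.2761]
tcp_rot: [0.945, 0.328, -0.0, -0.0]
wrist_force: [0.1, 0.2, -0.5]
finger_gap: 0.599
grip_force: 0.0
```

Request:
{"fn": "drive_tool", "kwargs": {"deltas": [[0,0,0,0.1,0.15,0,0.6],[0,0,0,0.2,0.3,0,0.6],[0,0,0,0.307,0.45,0,0.6],[0,0,0,0.307,0.45,0,0.6],[0,0,0,0.307,0.45,0,0.6]]}}

```text
clock: 1.6
tcp_pos: [0.5788, -0.1231, 0.2758]
tcp_rot: [0.944, 0.331, -0.0, -0.001]
wrist_force: [0.6, 0.2, -0.4]
finger_gap: 0.601
grip_force: 0.0
```

Request:
{"fn": "drive_tool", "kwargs": {"deltas": [[0,0,0,0,-0.01,-0.09,0.6],[0,0,0,0,-0.01,-0.17,0.6],[0,0,0,0,-0.01,-0.24,0.6],[0,0,0,0,-0.01,-0.25,0.6],[0,0,0,0,-0.01,-0.25,0.6]], "newtons": 20}}

```text
clock: 2.1
tcp_pos: [0.577, -0.1311, 0.201]
tcp_rot: [0.945, 0.327, -0.001, 0.0]
wrist_force: [0.8, 0.4, 0.8]
finger_gap: 0.601
grip_force: 0.0
```

Request:
{"fn": "drive_tool", "kwargs": {"deltas": [[0,0,0,0,0,0,0.4],[0,0,0,0,0,0,0.2],[0,0,0,0,0,0,0],[0,0,0,0,0,0,0],[0,0,0,0,0,0,0]], "newtons": 20}}

```text
clock: 2.6
tcp_pos: [0.5785, -0.1287, 0.2025]
tcp_rot: [0.945, 0.328, 0.001, 0.0]
wrist_force: [-2.4, 2.3, 5.8]
finger_gap: 0.1
grip_force: 20.2
```

```bash
python3 - <<'E'
from h import *
snap('top','top1');snap('scene','sc1')
a=cv2.imread('pics/top1.png')[145:225,240:360]; b=cv2.imread('pics/sc1.png')[150:250,240:370]
D=np.zeros((600,800,3),np.uint8); D[:300,:450]=cv2.resize(a,(450,300),interpolation=2); D[300:,:390]=cv2.resize(b,(390,300),interpolation=2)
cv2.imwrite('pics/z2.png',D[:, :450])
o=get_obs();print(o['tcp_pos'],o['wrist_force'],o['finger_gap'],o['grip_force'])
E
```

```text
[ 0.57848953 -0.12866626  0.2024066 ] [-1.48990524  1.32497601  5.93601254] 0.10415846679050986 20.25282919406891
```

View pics/z2.png

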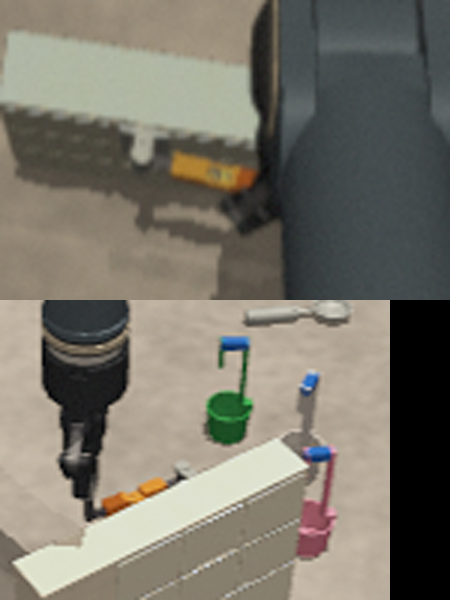

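The stub is gripped (gap ≈ 9 mm, which fits the 10 mm stub). Next I swing it along the arc.

Request:
{"fn": "drive_tool", "kwargs": {"deltas": [[0,0,0,-0.048,0.015,0.007,0],[0,0,0,-0.093,0.036,0.007,0],[0,0,0,-0.134,0.064,0.007,0],[0,0,0,-0.171,0.097,0.007,0],[0,0,0,-0.202,0.136,0.007,0]]}}

```text
clock: 3.2
tcp_pos: [0.5153, -0.0919, 0.2026]
tcp_rot: [0.945, 0.326, -0.002, 0.002]
wrist_force: [-3.1, -7.3, -0.8]
finger_gap: 0.098
grip_force: 20.1
```

Request:
{"fn": "drive_tool", "kwargs": {"deltas": [[0,0,0,-0.025,0.043,0,0],[0,0,0,-0.045,0.089,0,0],[0,0,0,-0.057,0.137,0,0],[0,0,0,-0.062,0.187,0,0],[0,0,0,-0.062,0.21,0,0]]}}

```text
clock: 3.7
tcp_pos: [0.4975, -0.0251, 0.2027]
tcp_rot: [0.945, 0.328, -0.001, 0.0]
wrist_force: [-0.8, -3.5, -3.9]
finger_gap: 0.103
grip_force: 19.9
```

```bash
python3 - <<'E'
from h import *
snap('top','top2')
print(get_obs()['wrist_force'],blobs('top2',(8,180,120),(22,255,255)))
cv2.imwrite('pics/z3.png',cv2.resize(cv2.imread('pics/top2.png')[145:245,220:360],(560,400),interpolation=2))
E
```

```text
[-1.87549361 -0.07619824 -3.5737996 ] []
```

View pics/z3.png

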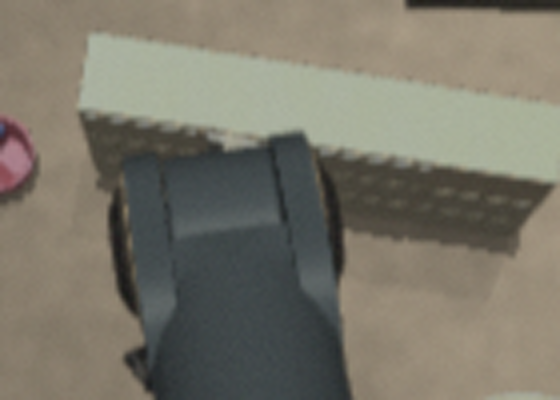

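The arm hides the hook here, so I'll creep on and feel for the stop.

Request:
{"fn": "drive_tool", "kwargs": {"deltas": [[0,0,0,0.001,0.01,0,0],[0,0,0,0.001,0.015,0,0],[0,0,0,0.002,0.02,0,0]]}}

```text
clock: 4.05
tcp_pos: [0.498, -0.0203, 0.2027]
tcp_rot: [0.945, 0.327, -0.002, -0.0]
wrist_force: [-3.6, -2.1, -3.2]
finger_gap: 0.102
grip_force: 19.9
```

Request:
{"fn": "drive_tool", "kwargs": {"deltas": [[0,0,0,0.001,0.005,0,0],[0,0,0,0.001,0.01,0,0]]}}

```text
clock: 4.25
tcp_pos: [0.4983, -0.0171, 0.2027]
tcp_rot: [0.945, 0.327, -0.002, -0.0]
wrist_force: [-4.2, -2.3, -2.6]
finger_gap: 0.103
grip_force: 20.0
```

Request:
{"fn": "drive_tool", "kwargs": {"deltas": [[0,0,0,0.001,0.005,0,0],[0,0,0,0.001,0.01,0,0]]}}

```text
clock: 4.45
tcp_pos: [0.4987, -0.0143, 0.2027]
tcp_rot: [0.945, 0.327, -0.002, -0.0]
wrist_force: [-3.9, -2.9, -3.2]
finger_gap: 0.105
grip_force: 20.0
```

Request:
{"fn": "drive_tool", "kwargs": {"deltas": [[0,0,0,0.001,0.006,0,0],[0,0,0,0.002,0.012,0,0]]}}

```text
clock: 4.65
tcp_pos: [0.4989, -0.0139, 0.2026]
tcp_rot: [0.945, 0.327, -0.003, 0.002]
wrist_force: [-4.9, -10.8, -1.2]
finger_gap: 0.104
grip_force: 20.2
```

Request:
{"fn": "drive_tool", "kwargs": {"deltas": [[0,0,0,0.001,0.006,0,0],[0,0,0,0.002,0.012,0,0]]}}

```text
clock: 4.85
tcp_pos: [0.499, -0.0137, 0.2026]
tcp_rot: [0.945, 0.326, -0.005, 0.004]
wrist_force: [-7.7, -18.1, 1.3]
finger_gap: 0.102
grip_force: 20.5
```

The stop is felt: position stays at y ≈ -0.0137 while the force rises to about 18 N. I'll relax, release and lift.

Request:
{"fn": "drive_tool", "kwargs": {"deltas": [[0,0,0,-0.002,-0.012,0,0],[0,0,0,-0.002,-0.012,0,0.15],[0,0,0,-0.002,-0.012,0,0.35],[0,0,0,-0.002,-0.012,0,0.5],[0,0,0,-0.002,-0.012,0.03,0.5]]}}

```text
clock: 5.35
tcp_pos: [0.5005, -0.0091, 0.2122]
tcp_rot: [0.945, 0.328, -0.0, -0.001]
wrist_force: [-0.6, 1.0, 0.3]
finger_gap: 0.499
grip_force: 0.0
```

Request:
{"fn": "drive_tool", "kwargs": {"deltas": [[0,0,0,0,0,0.1,0.5],[0,0,0,0,0,0.2,0.5],[0,0,0,0,0.12,0.27,0.6],[0,0,-0.1,0.03,0.27,0.27,0.6],[0,0,-0.2,0.06,0.42,0.27,0.6]]}}

```text
clock: 5.85
tcp_pos: [0.5196, 0.1178, 0.2957]
tcp_rot: [0.974, 0.224, 0.002, 0.0]
wrist_force: [0.9, -0.4, -0.1]
finger_gap: 0.598
grip_force: 0.0
```

```bash
python3 - <<'E'
from h import *
snap('top','top3');snap('scene','sc3')
o=get_obs();print(o['tcp_pos'],o['tcp_rot'],o['wrist_force'])
print(blobs('top3',(8,180,120),(22,255,255)))
D=np.zeros((600,700,3),np.uint8)
D[:300,:420]=cv2.resize(cv2.imread('pics/top3.png')[150:250,220:360],(420,300),interpolation=2)
D[300:,:]=cv2.resize(cv2.imread('pics/sc3.png')[150:225,210:385],(700,300),interpolation=2)
cv2.imwrite('pics/z4.png',D)
E
```

```text
[0.51851683 0.12465566 0.29505993] [ 0.97264261  0.23228693  0.0019354  -0.00232325] [-0.35394322  0.07467955  0.08759208]
[(array([275.53, 198.6 ]), array([274, 196,   4,   6,  15], dtype=int32))]
```

View pics/z4.png

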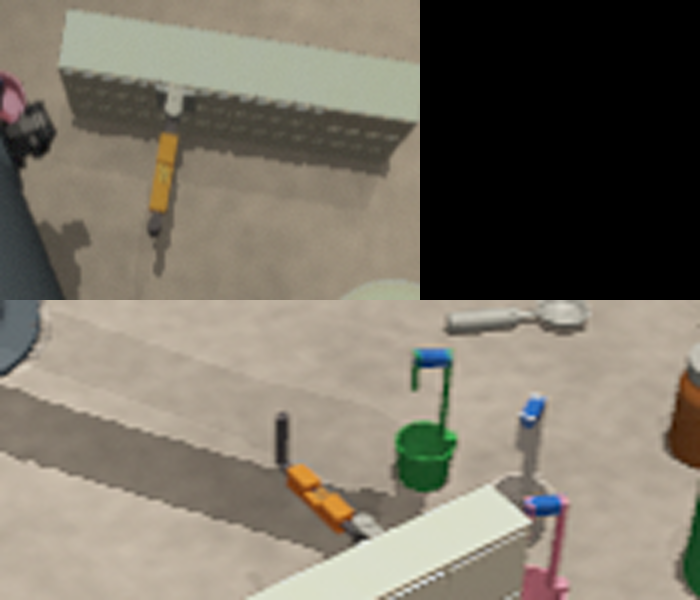

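The hook is out: stub top at top px (271,225.3) and scene (280.5,178.5), notch at about top (274.7,207.3) and scene (290,198).

```bash
python3 - <<'E'
from h import *
r=lambda *a:ray(*a).round(4)
print('stub',tri([('top3',271,225.3),('scene0',280.5,178.5)]),r('top3',271,225.3,.215),r('scene0',280.5,178.5,.215))
print('notch',tri([('top3',274.7,207.3),('scene0',290,198)]),r('top3',274.7,207.3,.174),r('scene0',290,198,.174))
print('ends',r('top3',276.7,194.7,.178),r('top3',273.3,220.7,.178),'hinge',r('top3',278,182.7,.18))
# intensity profile: row-wise orange extents
im=cv2.cvtColor(cv2.imread('pics/top3.png'),cv2.COLOR_BGR2HSV)
m=cv2.inRange(im,(8,120,60),(26,255,255))
for v in range(190,228):
    u=np.where(m[v,255:295])[0]
    if len(u): print(v,255+u.min(),255+u.max(), im[v,255+int(u.mean())])
im=cv2.cvtColor(cv2.imread('pics/sc3.png'),cv2.COLOR_BGR2HSV)
E
```

```text
stub [ 0.50079449 -0.01280317  0.21324516] [ 0.4998 -0.0137  0.215 ] [ 0.5029 -0.0133  0.215 ]
notch [ 0.55096056 -0.02046305  0.17477515] [ 0.5502 -0.0215  0.174 ] [ 0.5511 -0.0187  0.174 ]
ends [ 0.5811 -0.0259  0.178 ] [ 0.5162 -0.0187  0.178 ] hinge [ 0.611  -0.0285  0.18  ]
194 274 276 [ 18 128 126]
195 273 278 [ 19 166 161]
196 273 278 [ 19 180 170]
197 273 278 [ 19 182 171]
198 273 278 [ 19 182 170]
199 273 278 [ 19 179 172]
200 273 278 [ 19 180 171]
201 273 278 [ 19 179 171]
202 272 278 [ 19 176 172]
203 272 277 [ 19 178 158]
204 272 277 [ 19 172 147]
205 272 277 [ 21 154 151]
206 272 277 [ 23 145 163]
207 272 277 [ 23 143 161]
208 272 277 [ 22 141 152]
209 271 276 [ 22 156 168]
210 271 276 [ 21 164 168]
211 271 276 [ 19 177 170]
212 271 276 [ 19 177 171]
213 271 276 [ 19 177 170]
214 271 275 [ 19 179 171]
215 270 275 [ 19 175 172]
216 270 275 [ 19 179 171]
217 270 275 [ 19 178 172]
218 270 275 [ 19 177 170]
219 270 275 [ 19 175 156]
220 272 274 [ 18 154 116]
```

Request:
{"fn": "drive_tool", "kwargs": {"deltas": [[0,0,-0.1,0.06,0.14,0,0.6],[0,0,-0.2,0.127,0.28,0,0.6],[0,0,-0.215,0.127,0.288,-0.1,0.6],[0,0,-0.215,0.127,0.288,-0.25,0.6],[0,0,-0.215,0.127,0.288,-0.35,0.6]]}}

```text
clock: 6.45
tcp_pos: [0.5561, 0.2028, 0.1866]
tcp_rot: [0.993, 0.117, -0.001, 0.0]
wrist_force: [-0.6, -0.6, -0.4]
finger_gap: 0.598
grip_force: 0.0
```

```bash
python3 - <<'E'
from h import *
snap('scene','sc4');snap('top','top4')
o=get_obs();print(o['tcp_pos'],o['tcp_rot'],o['wrist_force'])
D=np.hstack([cv2.resize(cv2.imread('pics/sc4.png')[110:220,300:400],(500,550),interpolation=2),cv2.resize(cv2.imread('pics/top4.png')[160:270,150:210],(300,550),interpolation=2)])
cv2.imwrite('pics/z5.png',D)
E
```

```text
[0.55426873 0.20124107 0.18459598] [ 0.99313383  0.1169067  -0.00412685  0.00099487] [ 0.4777038  -0.84589152  0.49301535]
```

View pics/z5.png

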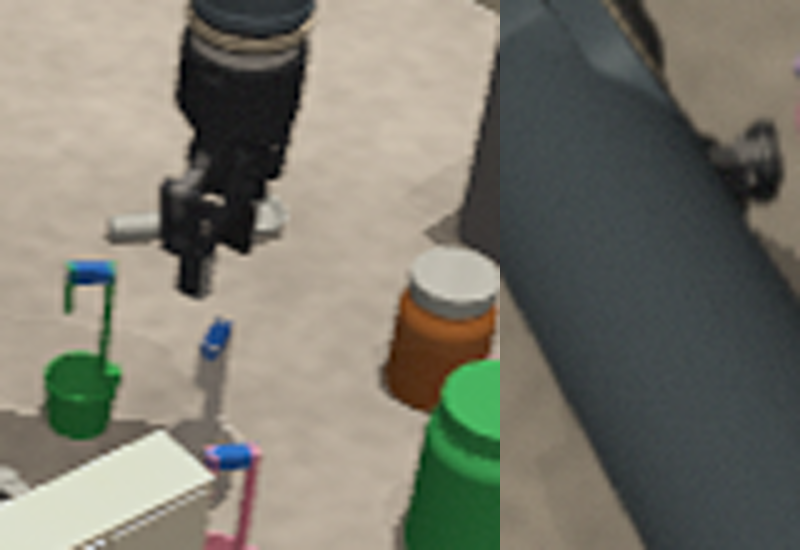

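The gripper is above the scoop, with the crown in the scene crop at (216,338). I'll correct about 10 mm in y and then descend.

Request:
{"fn": "drive_tool", "kwargs": {"deltas": [[0,0,0,0.007,0.033,0,0.6],[0,0,0,0.007,0.033,0,0.6],[0,0,0,0.007,0.033,-0.07,0.6],[0,0,0,0.007,0.033,-0.13,0.6],[0,0,0,0.007,0.033,-0.17,0.6]]}}

```text
clock: 7.05
tcp_pos: [0.5597, 0.2131, 0.1385]
tcp_rot: [0.993, 0.117, 0.001, -0.0]
wrist_force: [0.8, -0.5, 0.5]
finger_gap: 0.604
grip_force: 0.0
```

Request:
{"fn": "drive_tool", "kwargs": {"deltas": [[0,0,0,0,0,-0.04,0.6],[0,0,0,0,0,-0.07,0.6],[0,0,0,0,0,-0.1,0.6],[0,0,0,0,0,-0.1,0.6],[0,0,0,0,0,-0.1,0.6]]}}

```text
clock: 7.55
tcp_pos: [0.559, 0.2126, 0.1076]
tcp_rot: [0.993, 0.116, 0.0, -0.0]
wrist_force: [0.1, 0.1, -0.0]
finger_gap: 0.601
grip_force: 0.0
```

Request:
{"fn": "drive_tool", "kwargs": {"deltas": [[0,0,0,-0.006,-0.004,-0.015,0.6],[0,0,0,-0.006,-0.004,-0.015,0.52],[0,0,0,-0.006,-0.004,-0.015,0.44],[0,0,0,-0.006,-0.004,-0.015,0.36],[0,0,0,-0.006,-0.004,-0.015,0.3]], "newtons": 25}}

```text
clock: 8.05
tcp_pos: [0.5572, 0.2116, 0.1033]
tcp_rot: [0.993, 0.116, 0.0, -0.0]
wrist_force: [-0.8, 0.7, 1.2]
finger_gap: 0.378
grip_force: 25.0
```

Request:
{"fn": "drive_tool", "kwargs": {"deltas": [[0,0,0,0,0,0,0.2],[0,0,0,0,0,0,0.2]]}}

```text
clock: 8.25
tcp_pos: [0.5572, 0.2116, 0.1032]
tcp_rot: [0.993, 0.116, 0.0, -0.0]
wrist_force: [-0.3, 0.7, 1.7]
finger_gap: 0.381
grip_force: 25.0
```

The grasp is good (gap 0.38 × 85 mm = 32 mm). I'll lift, check, and stage.

Request:
{"fn": "drive_tool", "kwargs": {"deltas": [[0,0,0,0,0,0.03,0.2],[0,0,0,0,0,0.1,0.2],[0,0,0,0,0,0.18,0.2],[0,0,0,0,0,0.26,0.2],[0,0,0,0,0,0.325,0.2]]}}

```text
clock: 8.75
tcp_pos: [0.5571, 0.2112, 0.2022]
tcp_rot: [0.993, 0.116, 0.0, 0.0]
wrist_force: [1.2, 0.6, -0.1]
finger_gap: 0.378
grip_force: 25.0
```

Request:
{"fn": "drive_tool", "kwargs": {"deltas": [[0,0,-0.07,0,-0.08,0,0.2],[0,0,-0.14,0,-0.18,0,0.2],[0,0,-0.21,0,-0.3,0,0.2],[0,0,-0.28,0.003,-0.42,0,0.2],[0,0,-0.343,0.006,-0.53,0,0.2]]}}

```text
clock: 9.25
tcp_pos: [0.5579, 0.049, 0.2]
tcp_rot: [0.998, -0.066, -0.001, 0.001]
wrist_force: [0.4, -0.1, -0.7]
finger_gap: 0.372
grip_force: 25.0
```

```bash
python3 - <<'E'
from h import *
snap('scene','sc5');snap('top','top5')
o=get_obs();print(o['tcp_pos'],o['tcp_rot'],o['wrist_force'],o['finger_gap'])
D=np.hstack([cv2.resize(cv2.imread('pics/sc5.png')[120:240,260:360],(500,600),interpolation=2),cv2.resize(cv2.imread('pics/top5.png')[145:265,220:280],(300,600),interpolation=2)])
cv2.imwrite('pics/z6.png',D)
E
```

```text
[0.55834223 0.04426064 0.19965978] [ 9.97610022e-01 -6.90490668e-02 -7.74266095e-04  2.42306544e-03] [-0.93329902 -0.23119146 -0.07952025] 0.3818033968621261
```

View pics/z6.png

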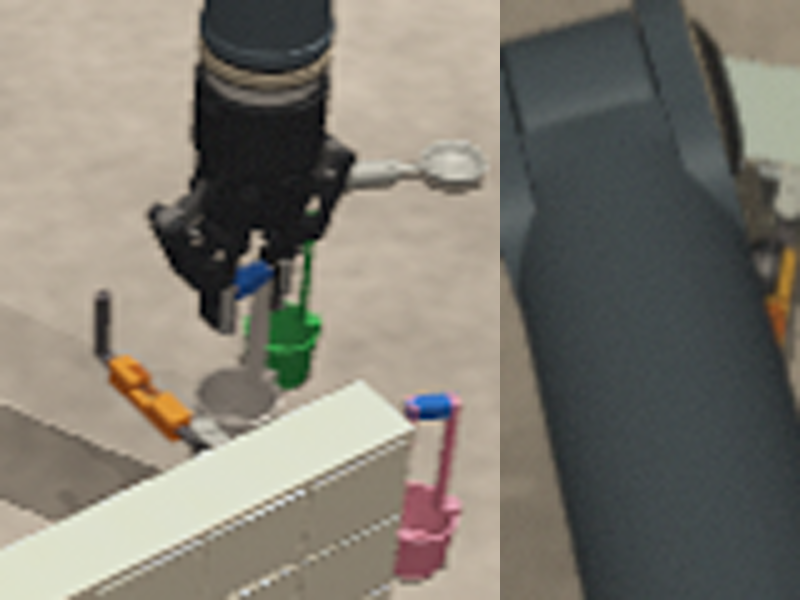

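The scoop is held upright, with its blue crown at scene px (310.8,176) and the near fingertip bottom at about (304,186). I'll check where the crown and tip sit.

```bash
python3 - <<'E'
from h import *
b=blobs('sc5',(100,110,40),(128,255,255),6);print(b)
z0=.1997-.1032
print('crown at known z',ray('sc5',310.8,176,z0+.132))
c=np.array([.5583,.0443,0]); yl=np.array([.115,.993,0])
for n,y,z in (('crown',0,.135),('legbot',-.0135,.100),('tip',-.022,.1032),('tipR',-.022,.111),('handle rim',.019,.045)):
    print(n,proj('sc5',c+y*yl+[0,0,z0+z]))
E
```

```text
[(array([146.03,  51.16]), array([137,  40,  19,  22, 279], dtype=int32)), (array([466.93, 174.85]), array([462, 167,  11,  16, 105], dtype=int32)), (array([309.89, 175.17]), array([306, 172,   9,   8,  36], dtype=int32)), (array([346.21, 200.97]), array([343, 199,   7,   5,  29], dtype=int32))]
crown at known z [0.56436057 0.04944975 0.2285    ]
crown [308.13204854 174.94745273]
legbot [303.84422353 185.80727432]
tip [301.61343419 186.05932832]
tipR [301.74394446 184.03464022]
handle rim [311.31963757 195.52330872]
```

Request:
{"fn": "drive_tool", "kwargs": {"deltas": [[0,0,0.01,-0.005,-0.05,0,0.2],[0,0,0.02,-0.01,-0.1,0,0.2],[0,0,0.02,-0.017,-0.15,0,0.2],[0,0,0.02,-0.024,-0.2,0,0.2],[0,0,0.02,-0.024,-0.2,0,0.2]]}}

```text
clock: 9.85
tcp_pos: [0.5511, -0.0109, 0.2001]
tcp_rot: [0.998, -0.055, -0.0, 0.001]
wrist_force: [0.7, -0.4, -0.9]
finger_gap: 0.377
grip_force: 25.1
```

Request:
{"fn": "drive_tool", "kwargs": {"deltas": [[0,0,0,0,0,0,0.2],[0,0,0,0,0,0,0.2]]}}

```text
clock: 10.05
tcp_pos: [0.5517, -0.0066, 0.2005]
tcp_rot: [0.999, -0.052, 0.0, -0.0]
wrist_force: [-0.7, 1.0, -1.2]
finger_gap: 0.379
grip_force: 25.1
```

Request:
{"fn": "drive_tool", "kwargs": {"deltas": [[0,0,0,0,-0.02,0,0.2],[0,0,0,-0.002,-0.043,0,0.2],[0,0,0,-0.002,-0.043,0,0.2],[0,0,0,-0.002,-0.043,0,0.2],[0,0,0,-0.002,-0.043,0,0.2]]}}

```text
clock: 10.55
tcp_pos: [0.551, -0.0204, 0.2004]
tcp_rot: [0.999, -0.052, 0.0, -0.0]
wrist_force: [-0.3, 0.3, -1.0]
finger_gap: 0.376
grip_force: 25.1
```

```bash
python3 - <<'E'
from h import *
snap('scene','sc6')
o=get_obs();print(o['tcp_pos'],o['tcp_rot'],o['wrist_force'],o['finger_gap'])
cv2.imwrite('pics/z7.png',cv2.resize(cv2.imread('pics/sc6.png')[140:230,250:340],(600,600),interpolation=2))
E
```

```text
[ 0.55101908 -0.02037374  0.20043504] [ 9.98632615e-01 -5.22771281e-02  1.51885778e-05 -4.22494656e-05] [ 0.00222359  0.28563766 -1.62914377] 0.37794822474308376
```

View pics/z7.png

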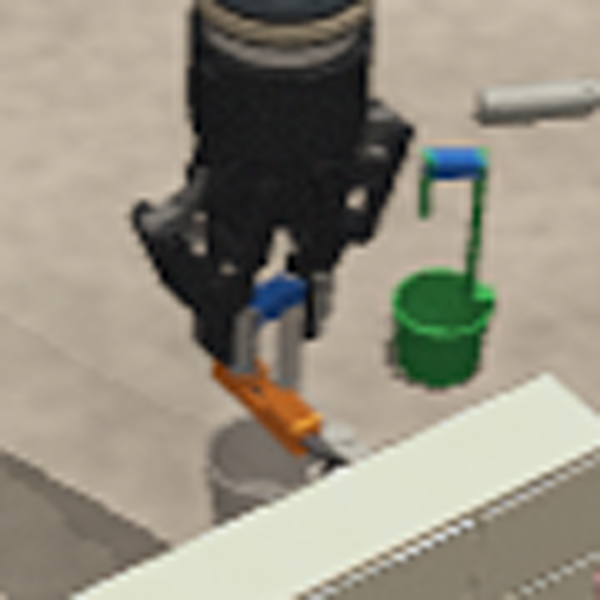

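The short leg and handle straddle the orange saddle, with the notch under the crown (crop ≈ (262,385)). Lowering to just above the saddle top (TCP z ≈ 0.161).

Request:
{"fn": "drive_tool", "kwargs": {"deltas": [[0,0,0,0,0,-0.03,0.2],[0,0,0,0,0,-0.06,0.2],[0,0,0,0,0,-0.09,0.2],[0,0,0,0,0,-0.12,0.2],[0,0,0,0,0,-0.13,0.2]]}}

```text
clock: 11.1
tcp_pos: [0.5501, -0.0206, 0.1598]
tcp_rot: [0.999, -0.052, -0.001, 0.0]
wrist_force: [-0.2, -0.2, -1.0]
finger_gap: 0.372
grip_force: 25.1
```

Request:
{"fn": "drive_tool", "kwargs": {"deltas": [[0,0,0,0,0,-0.006,0.2],[0,0,0,0,0,-0.012,0.2],[0,0,0,0,0,-0.012,0.2]]}}

```text
clock: 11.4
tcp_pos: [0.5511, -0.0206, 0.1579]
tcp_rot: [0.999, -0.052, 0.0, 0.0]
wrist_force: [-0.6, -0.2, -0.8]
finger_gap: 0.379
grip_force: 25.1
```

Request:
{"fn": "drive_tool", "kwargs": {"deltas": [[0,0,0,0,0,-0.005,0.2],[0,0,0,0,0,-0.008,0.2],[0,0,0,0,0,-0.008,0.2]]}}

```text
clock: 11.7
tcp_pos: [0.551, -0.0206, 0.1555]
tcp_rot: [0.999, -0.052, 0.0, 0.0]
wrist_force: [-0.1, 0.0, -0.5]
finger_gap: 0.379
grip_force: 25.1
```

Request:
{"fn": "drive_tool", "kwargs": {"deltas": [[0,0,0,0,0,-0.004,0.2],[0,0,0,0,0,-0.007,0.2],[0,0,0,0,0,-0.007,0.2]]}}

```text
clock: 12.0
tcp_pos: [0.5509, -0.0206, 0.1532]
tcp_rot: [0.999, -0.052, -0.0, 0.0]
wrist_force: [-0.5, -0.3, -1.8]
finger_gap: 0.379
grip_force: 25.1
```

Request:
{"fn": "drive_tool", "kwargs": {"deltas": [[0,0,0,0,0,-0.004,0.2],[0,0,0,0,0,-0.007,0.2],[0,0,0,0,0,-0.007,0.2]]}}

```text
clock: 12.3
tcp_pos: [0.5509, -0.0206, 0.1511]
tcp_rot: [0.999, -0.052, -0.0, 0.0]
wrist_force: [-0.1, 0.2, -0.9]
finger_gap: 0.378
grip_force: 25.1
```

It's 5 mm below the saddle-top level with no resistance, so the crown is in the notch. I'll go on gently to the floor, expected at about 0.150.

Request:
{"fn": "drive_tool", "kwargs": {"deltas": [[0,0,0,0,0,-0.003,0.2],[0,0,0,0,0,-0.005,0.2],[0,0,0,0,0,-0.005,0.2]]}}

```text
clock: 12.6
tcp_pos: [0.551, -0.0206, 0.1501]
tcp_rot: [0.999, -0.052, 0.0, 0.0]
wrist_force: [-3.1, -0.4, 3.3]
finger_gap: 0.378
grip_force: 25.3
```

Request:
{"fn": "drive_tool", "kwargs": {"deltas": [[0,0,0,0,0,-0.003,0.2],[0,0,0,0,0,-0.003,0.2]]}}

```text
clock: 12.8
tcp_pos: [0.551, -0.0206, 0.1499]
tcp_rot: [0.999, -0.052, 0.0, 0.0]
wrist_force: [-3.8, 0.4, 8.1]
finger_gap: 0.376
grip_force: 25.8
```

Floor contact at TCP z 0.150, as predicted. I'll relax and release slowly.

Request:
{"fn": "drive_tool", "kwargs": {"deltas": [[0,0,0,0,0,0.003,0.36],[0,0,0,0,0,0.003,0.4],[0,0,0,0,0,0.003,0.44],[0,0,0,0,0,0.003,0.5],[0,0,0,0,0,0.003,0.56]], "newtons": 20}}

```text
clock: 13.3
tcp_pos: [0.5511, -0.0206, 0.1496]
tcp_rot: [0.999, -0.052, 0.0, -0.0]
wrist_force: [-0.5, -0.9, 0.7]
finger_gap: 0.557
grip_force: 0.0
```

```bash
python3 - <<'E'
from h import *
snap('scene','sc7')
o=get_obs();print(o['tcp_pos'],o['wrist_force'],o['finger_gap'],o['grip_force'])
cv2.imwrite('pics/z8.png',cv2.resize(cv2.imread('pics/sc7.png')[140:230,250:340],(600,600),interpolation=2))
E
```

```text
[ 0.55105187 -0.02055951  0.14958856] [-0.72478495 -0.39071942 -0.57369606] 0.5561780264926135 0.0
```

View pics/z8.png

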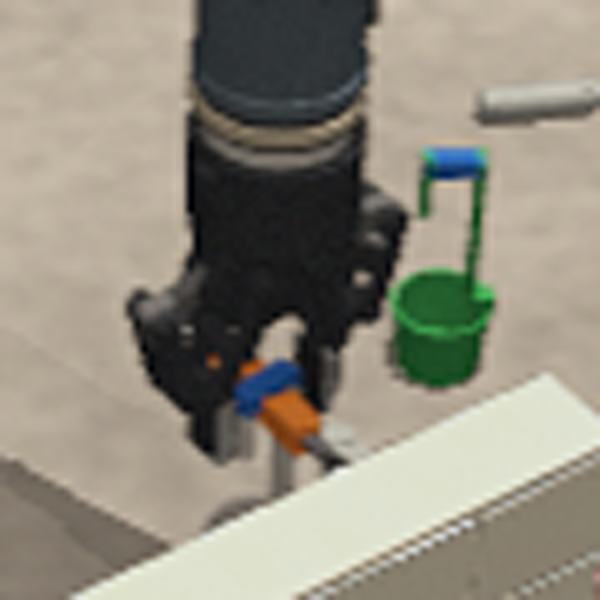

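The crown at crop (270,390) sits in the notch and the fingers are clear. Retreating straight up, then back, and checking.

Request:
{"fn": "drive_tool", "kwargs": {"deltas": [[0,0,0,0,0,0.02,0.57],[0,0,0,0,0,0.06,0.57],[0,0,0,0,0,0.12,0.57],[0,0,0,0,0,0.2,0.57],[0,0,0,0,0,0.3,0.57]]}}

```text
clock: 13.85
tcp_pos: [0.5506, -0.0206, 0.2409]
tcp_rot: [0.999, -0.052, -0.0, 0.0]
wrist_force: [-0.3, -0.3, 0.2]
finger_gap: 0.573
grip_force: 0.0
```

Request:
{"fn": "drive_tool", "kwargs": {"deltas": [[0,0,0,0,0,0.15,0.57],[0,0,0,0,0.13,0.25,0.57],[0,0,0,0,0.28,0.25,0.57],[0,0,0,0,0.43,0.25,0.57],[0,0,0,0,0.55,0.25,0.57]]}}

```text
clock: 14.35
tcp_pos: [0.5506, 0.1474, 0.3167]
tcp_rot: [0.999, -0.051, 0.001, -0.001]
wrist_force: [-0.7, 0.0, -0.2]
finger_gap: 0.57
grip_force: 0.0
```

Request:
{"fn": "drive_tool", "kwargs": {"deltas": [[0,0,0,0,0,0,0.57],[0,0,0,0,0,0,0.57],[0,0,0,0,0,0,0.57],[0,0,0,0,0,0,0.57],[0,0,0,0,0,0,0.57]]}}

```text
clock: 14.85
tcp_pos: [0.5512, 0.1431, 0.3148]
tcp_rot: [0.999, -0.054, 0.0, 0.0]
wrist_force: [-0.1, -0.8, 0.3]
finger_gap: 0.569
grip_force: 0.0
```

```bash
python3 - <<'E'
from h import *
snap('scene','sc8');snap('top','top8')
D=np.hstack([cv2.resize(cv2.imread('pics/sc8.png')[150:240,250:350],(440,400),interpolation=2),cv2.resize(cv2.imread('pics/top8.png')[165:265,240:320],(320,400),interpolation=2)])
cv2.imwrite('pics/z9.png',D)
b=blobs('sc8',(100,110,40),(128,255,255),6);print(b)
yl=np.array([.11,.994,0]);print('expect crown top',proj('sc8',[.551,-.0205,.182]),proj('top8',[.551,-.0205,.182]),blobs('top8',(100,110,40),(128,255,255),6))
E
```

```text
[(array([146.01,  51.18]), array([137,  40,  19,  22, 278], dtype=int32)), (array([317.9 , 164.03]), array([315, 162,   7,   5,  29], dtype=int32)), (array([466.93, 174.85]), array([462, 167,  11,  16, 105], dtype=int32)), (array([288.81, 197.38]), array([285, 195,   9,   6,  26], dtype=int32)), (array([346.07, 200.93]), array([342, 199,   8,   5,  30], dtype=int32))]
expect crown top [289.63670985 196.22213684] [274.29850001 206.42886648] [(array([ 67.2 , 101.43]), array([63, 98,  9,  8, 56], dtype=int32)), (array([214.06, 174.86]), array([210, 172,   9,   7,  36], dtype=int32)), (array([274.5, 206.5]), array([271, 205,   8,   4,  32], dtype=int32))]
```

View pics/z9.png

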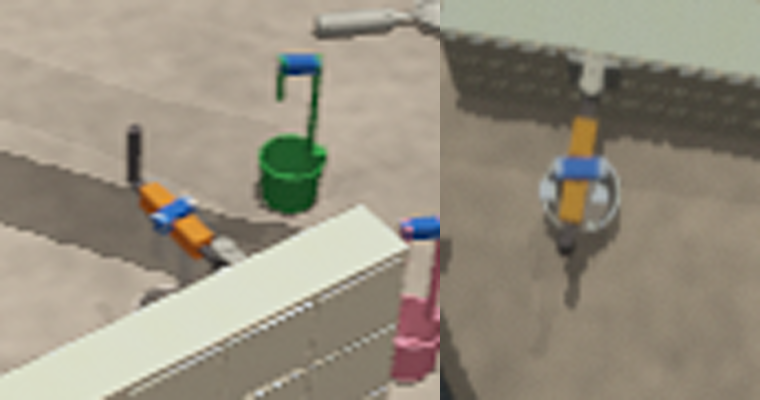

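The crown is within about 1 px of the seated position in both views: top (274.5,206.5) and scene (288.8,197.4). The scoop hangs level, the stub still sits at the stop position, and the robot is clear.

```bash
python3 -c "
from rig import *
print(hand_in())"
```

```text
the job is handed in; nothing more can be done
None
```

The hook is out at its stop, the scoop hangs with its blue crown seated in the saddle notch, and the job is handed in at about 15 s; the judge returned no verdict.

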